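Vent the mixing chamber and hold its inspection flap at the mark

ROBOT

A 6-joint arm with a two-finger parallel gripper is mounted at the origin on the work surface. World frame = base frame: x ahead of the robot, y to its left, z up, the work surface at z = 0. Lengths are in m, angles in degrees, forces in N, time in s.
With the tool pointing down it reaches from about 0.4 to 0.825 m from the base axis. Payload 7 kg.
Tool frame: the origin (TCP) lies midway between the tips of the shut fingers; the grasp point (between the pads) lies 19 mm behind it (ctrl.hold_point_z is the distance from the TCP to the grasp point, in m); z points along the fingers, x is the direction in which the jaws open and shut, and the axes are right-handed (so a half turn about z gives the same grasp; the last joint's range is limited). The gripper opens to 88 mm and grips with 3 to 60 N. Pads are 19 mm wide; open, the fingers measure 130 mm over their backs; the gripper's body (78 mm by 193 mm) begins 47 mm behind the grasp point.
Start: joints at [-48.466, 20.546, 0.682, 0, -70.136, -16.507], TCP at [0.286, -0.612, 0.227] pointing down, gripper open.
Joint ranges: [-176.03, 176.03], [-82.01, 121.73], [-58.28, 71.71], [-173.87, 95.51], [-174.79, -0.11], [-173.66, 173.66]. Speed limits (degrees/s): [136.94, 136.94, 172.46, 180, 180, 180].

INTERFACE

Orientations are given as [roll, pitch, yaw] about the fixed x, y, z axes, in that order (R = Rz(yaw) Ry(pitch) Rx(roll)).
In Python, from plant import ctrl gives the robot as it stands.
- The arm moves only by the tool apply_moves, never from a script. Its argument "motion" is a list of rows, each a list of 2 entries, a list of its own where there are three numbers: the shift along the world's x, y, z in cm, then the turn about the world's z in degrees. In form: [[[tx, ty, tz], roll], ...]. A call has 1 to 10 rows; each row is the pose to reach, as a shift and turn from the pose commanded when the call began; what a row does not reach only later rows make up. A row lasts 1/10 s, in which the tool goes at most 50 mm and 8.59 degrees, less where a joint would pass 70% of its speed; a pose out of reach is approached as far as the arm can. A call with a gripper value outside its range is refused whole. "hand" is the finger opening in cm, from 0 to 8.76, set as the call begins (left out, the last holds). The fingers move at their own pace and stop on an object; the grip force is fixed at half the most. Time passes only in rows, so rows that repeat a pose let the fingers close. It gives the time, the measured TCP pose, the force and the opening at its end, in the units of the state.
- ctrl.get_obs(): the state, without advancing time (a new reading comes with each control period).
- ctrl.snapshot(name): name is "scene" or "top" or "wrist"; returns (picture, depth): 384x512x3 uint8, blue, green, red; 384x512 float32, m along the optical axis (not along the pixel's ray), 0 where there is no reading.
- ctrl.camera_model(name): a dict with "fx", "fy", "cx", "cy" (pixels), "cam_to_world" (4x4, takes a point from camera to world coordinates); the wrist camera has in their place "tool_from_camera" (4x4, takes a point from camera to tool coordinates, whose origin is the TCP and whose axes are the tool frame's). Camera axes: x right, y down, z forward; pixel columns grow to the right and rows downward; lengths in m; the calibration is good to about 2 mm. A picture is of the moment at which its call begins: read the wrist's pose just before it. camera_model takes no time and is no camera call.
- ctrl.close_job(): hands the job in, once; it reports no verdict.
The state is a dict: "clock": time; "joint_pos": joint angles; "qvel": joint speeds; "tau": joint torques, N m; "tool_pos": TCP position; "orientation": TCP orientation; "force": force on the tool from outside, world axes, zero at the start; "moment": the same for the moment, N m; "opening": finger opening in m.
Only numpy, scipy, OpenCV 4.12 (cv2) and the standard library are available. Lean on these libraries where they do the work, as an engineer would, in place of code of your own. Each camera call takes 0.05 s, during which the arm holds its last target.

TASK

Vent the mixing chamber by pressing the plunger on its top down to its stop for a moment and letting it spring back up; then swing the chamber's inspection flap up by its handle bar until it lines up with the black pointer beside it. The flap falls shut by itself, so finish while still holding it there, steady, in the gripper, for someone to look inside; leave the pointer as it is set and the other things on the bench where they are.

Things in the scene. Friction and masses are not known exactly. Their poses are not given: they have to be found in the camera images.
- chamber: (Sizes and offsets here and below are in mm, heights from the bench.) White mixing chamber fixed to the bench, 190 deep (its x, front at x = -95) x 280 wide (y) x 100 high, with a blue motor barrel behind. Origin at the centre of its underside; x points from its front (towards the robot) to its back, y to its left, z up. It may be turned about z. The flap (left part of its top), the pointer (left of the flap) and the vent plunger (right part of its top) are built on it.
- flap: Flat steel inspection flap, 172 long x 135 wide x 5 thick, lying level on the chamber when shut. Origin on its hinge axis, at chamber (80, 35, 105). Its own y axis is the hinge axis, its plate runs along its own -x to 182 from the axis. Turning about +y raises the front edge; 0 (level) is shut, 1.4 rad is the limit. Hinge is nearly free: the flap (0.28 to 0.56 kg) falls shut when let go at any angle.
- flap_bar (a point): Centre of the flap's handle: a round steel bar, 12 dia, running 90 along the flap's y, held at both ends by 10 mm rods in the plane of the flap; at flap (-228, 0, 0), 40 clear in front of the flap's front edge and 105 above the bench when shut. Free space beneath it and before it. Between the rods 80 are clear. The axes turn with the flap.
- pointer: Thin black pointer blade, 185 long, 3 thick, just left of the flap beside an upright graduated steel arc; it marks the wanted flap angle. Origin on the flap's hinge axis, at chamber (80, 122, 105); it points along its own -x, y is the hinge axis, so the flap is at the mark when the two x axes are parallel. Set between 0.5 and 0.95 rad above level; stiff, stays where it is set.
- pointer_tip (a point): Tip of the pointer, at pointer (-185, 0, 0), up to 256 high. Keep clear of it and of the steel arc beside it: thin rods at chamber y = 132 curving from chamber x = -60 near the top of the chamber up to x = 48, about 250 high, and back down to the hinge.
- plunger (a joint): Travel of the vent plunger: 0 up, 0.012 m pressed down to its stop. The spring needs about 2 N to start and 5.4 N at the stop, and pushes it back up by itself when let go.
- plunger_top (a point): Centre of the top face of the vent plunger's black round head, 30 dia x 9 thick, at chamber (-35, -90, 146) when up; moves straight down when pressed. It stands over a dark collar 36 dia whose rim is 114 above the bench.
- can: Bystander, to be left alone: plain metal can, 66 dia x 100 high (mm); origin at the underside.
- tool_cup: Bystander, to be left alone: white cup 76 dia x 90 high with tool handles standing in it, 170 high overall (mm); origin at the underside.
- jar: Bystander, to be left alone: glass jar with lid, 60 dia x 75 high (mm); origin at the underside.
- clamp: Bystander, to be left alone: small dark steel C-clamp lying flat, about 75 x 60 x 20 (mm); origin at the underside.
- spatula: Bystander, to be left alone: spatula lying flat, 200 long (mm); origin at the underside.
- meter: Bystander, to be left alone: white handheld meter lying flat, 120 x 65 x 30 (mm); origin at the underside.
- cap: Bystander, to be left alone: small brass cap, 26 dia x 14 high, standing on the chamber's top behind the plunger (mm); origin at the underside.

How it is judged (in metres and radians):
On the way, in this order (a step that is already met when the one before it is completed fails the run):
1. vent plunger pressed down to its stop while the flap is still shut (value of joint plunger above 0.0105 m and angle between flap's own z axis and vertical below 0.1 rad), for 0.2 s.
2. plunger back up and the flap swung up off the chamber (value of joint plunger below 0.003 m and angle between flap's own z axis and vertical above 0.25 rad), for 0.1 s.
At the end, for the whole second after the job is handed in: The flap is held by the gripper's fingers (contact over 0.4 N), parallel to the pointer within 0.08 rad, at rest (under 0.15 rad/s), its bar more than 170 mm above the bench, the plunger back up (under 3 mm) (angle between the x axis of flap and the x axis of pointer, either way round below 0.08 rad and contact force between the fingers and flap above 0.4 N and angular speed of flap below 0.15 rad/s and value of joint plunger below 0.003 m and height (world z) of flap_bar above 0.17 m); the arm keeps its last pose, push and grip.
It fails at once if the pointer is shifted (tip moved over 10 mm) (distance of pointer_tip from where it was at the start of the episode above 0.01 m).
It fails at once if a bystander is moved over 30 mm (distance of any of can, tool_cup, jar, clamp, spatula, meter, cap from where it was at the start of the episode above 0.03 m).
It fails at once if something other than the robot props the flap (contact force between flap and can above 0.2 N or contact force between flap and tool_cup above 0.2 N or contact force between flap and jar above 0.2 N or contact force between flap and clamp above 0.2 N or contact force between flap and spatula above 0.2 N or contact force between flap and meter above 0.2 N or contact force between flap and cap above 0.2 N).
It also fails if it takes over 56 s, if anything falls off the work surface, if the arm or the gripper's body presses on something with over 40 N, if the wrist force passes 120 N, or if a joint passes its speed limit or range.

## Working session

There is one attempt and no reset: what is moved stays moved. The work goes in short steps, Python scripts to look and compute and a tool call to move; the robot and the scene stay as the last step left them, time stands still between calls to the robot, and variables do not carry over. Pictures are saved under pics/ and viewed, and the job is handed in when it is done.

Besides the shell and the picture viewer there is one more tool, called after "Request:" as name(argument=value, ...), one argument or row to a line, values as JSON. apply_moves: Moves the arm, as the interface text tells. Its arguments: {"type":"object","properties":{"motion":{"type":"array"},"hand":{"type":"number"}},"required":["motion"]}

```bash
mkdir -p pics; ls; python3 - <<'E'
from plant import ctrl
import cv2,numpy as np
for n in ("scene","top"):
    p,d=ctrl.snapshot(n); cv2.imwrite(f"pics/{n}0.png",p); np.save(f"{n}0.npy",d)
    m=ctrl.camera_model(n); print(n,m["fx"],m["cx"],m["cy"]); print(np.round(m["cam_to_world"],3))
o=ctrl.get_obs(); print(o, ctrl.hold_point_z)
E
```

```text
pics
scene 472.316888102467 249.3935714001655 185.34638071804824
[[ 0.382  0.694 -0.611  1.308]
 [ 0.924 -0.298  0.24  -0.253]
 [-0.016 -0.656 -0.755  0.978]
 [ 0.     0.     0.     1.   ]]
top 369.8958041782351 254.74896347222716 191.35864161899914
[[ 0.002 -0.996  0.089  0.514]
 [-1.    -0.003 -0.01   0.055]
 [ 0.01  -0.089 -0.996  1.043]
 [ 0.     0.     0.     1.   ]]
{'clock': 0.1, 'joint_pos': array([-4.84645740e+01,  2.05853232e+01,  6.39225976e-01, -1.69683616e-02,
       -7.01341322e+01, -1.65053046e+01]), 'qvel': array([ 0.01505646,  0.03216204,  0.05303339,  0.17978638,  0.08736548,
       -0.0416048 ]), 'tau': array([-3.07535149e-03, -5.84161770e+01,  2.93749666e+01,  7.01547101e+00,
        1.01625390e-02, -5.44839634e-05]), 'tool_pos': array([ 0.28536688, -0.61124309,  0.22574298]), 'orientation': array([-1.79992499e+02, -8.14558717e-02,  1.15024339e+02]), 'force': array([-0.37630157, -0.13824599,  0.25508708]), 'moment': array([0.00571536, 0.00882463, 0.00199023]), 'opening': 0.0879307315946617} 0.0188
```

View pics/scene0.png

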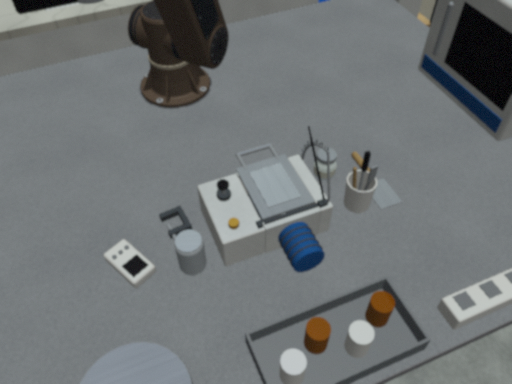

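View pics/top0.png

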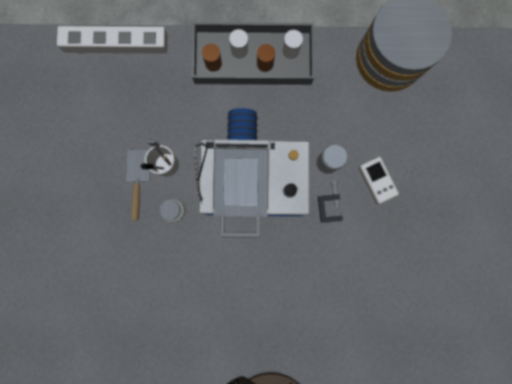

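Scene view: chamber in the middle, plunger (223,188), bar (256,150), pointer rising at (312,130)-(322,203). Top view: chamber (200..309, 140..215), plunger (290,190), bar (240,235). Enlarging.

```bash
python3 - <<'E'
import cv2
a=cv2.imread("pics/top0.png")[130:245,180:330]; cv2.imwrite("pics/top0c.png",cv2.resize(a,None,fx=5,fy=5,interpolation=cv2.INTER_CUBIC))
a=cv2.imread("pics/scene0.png")[115:275,190:350]; cv2.imwrite("pics/scene0c.png",cv2.resize(a,None,fx=3.75,fy=3.75,interpolation=cv2.INTER_CUBIC))
E
```

```text
(no output)
```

View pics/top0c.png

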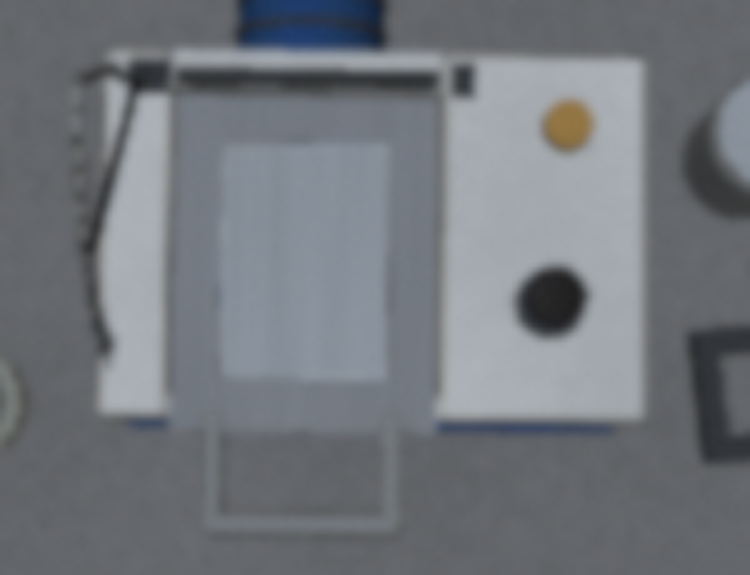

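View pics/scene0c.png

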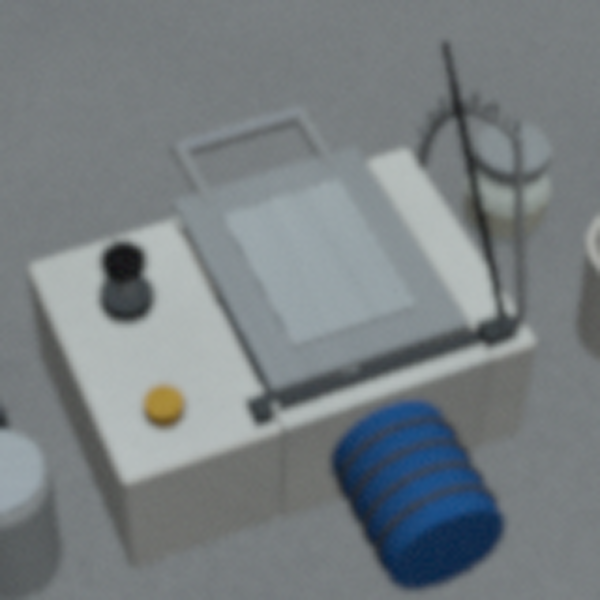

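```bash
cat > fit.py <<'E'
from plant import ctrl
import numpy as np
from scipy.optimize import least_squares
C={n:ctrl.camera_model(n) for n in("scene","top")}
def proj(n,P):
    m=C[n];T=np.linalg.inv(m["cam_to_world"]);q=T[:3,:3]@P+T[:3,3]
    return np.array([m["fx"]*q[0]/q[2]+m["cx"],m["fy"]*q[1]/q[2]+m["cy"]])
z=.1
K=dict(rf=(-.095,-.14,z),rb=(.095,-.14,z),lb=(.095,.14,z),lf=(-.095,.14,z),pl=(-.035,-.09,.146),b1=(-.148,.08,.105),b2=(-.148,-.01,.105))
t=lambda x,y:(180+x/5-.4,130+y/5-.4)
s=lambda x,y:(190+x/3.75-.37,115+y/3.75-.37)
O=[("top","rf",t(641,418)),("top","rb",t(644,60)),("top","lf",t(99,413)),("top","lb",t(107,51)),("top","pl",t(552,300)),("top","b1",t(212,525)),("top","b2",t(392,525)),
("scene","rf",s(30,265)),("scene","rb",s(126,482)),("scene","lb",s(532,345)),("scene","lf",s(405,150)),("scene","pl",s(123,255)),("scene","b1",s(302,113)),("scene","b2",s(182,149)),
("scene","tip",s(446,43)),("top","tip",t(90,250))]
def W(p,c):
    a=p[2];return np.array([p[0]+np.cos(a)*c[0]-np.sin(a)*c[1],p[1]+np.sin(a)*c[0]+np.cos(a)*c[1],c[2]])
def pt(p,k):
    if k=="tip": return W(p,(.08-.185*np.cos(p[3]),.122,.105+.185*np.sin(p[3])))
    return W(p,K[k])
def f(p): return np.concatenate([proj(n,pt(p,k))-u for n,k,u in O])
if __name__=="__main__":
    r=least_squares(f,[.5,.05,0,.7],loss="soft_l1")
    print(r.x,np.degrees(r.x[2:]))
    e=f(r.x).reshape(-1,2)
    for o,v in zip(O,e):print(o[0],o[1],np.round(v,1))
    for k in list(K)+["tip"]:print(k,np.round(pt(r.x,k),4))
E
python3 fit.py
```

```text
[ 0.63759161  0.0464837  -0.01018829  0.93950072] [-0.58374586 53.82942626]
top rf [0.9 0.7]
top rb [ 0.3 -1. ]
top lf [-0.6  0.3]
top lb [-0.4 -0.8]
top pl [ 1.2 -1.2]
top b1 [-0.2 -0.8]
top b2 [-0.4 -0.4]
scene rf [-1.1 -1.4]
scene rb [-0.8 -0.1]
scene lb [ 2.3 -1.3]
scene lf [ 1.1 -1.8]
scene pl [ 0.2 -0.1]
scene b1 [-0.6 -0.2]
scene b2 [-0.3 -0.4]
scene tip [-0.1 -0.2]
top tip [ 0.3 -0.1]
rf [ 0.5412 -0.0925  0.1   ]
rb [ 0.7312 -0.0945  0.1   ]
lb [0.734  0.1855 0.1   ]
lf [0.544  0.1874 0.1   ]
pl [ 0.6017 -0.0432  0.146 ]
b1 [0.4904 0.128  0.105 ]
b2 [0.4895 0.038  0.105 ]
tip [0.6097 0.1688 0.2543]
```

Request:
apply_moves(
  motion=[
    [[1, 1.8, 0.2], 2],
    [[3, 5.4, 0.6], 6],
    [[5.4, 9.7, 1], 11],
    [[7.8, 14, 1.4], 16],
    [[10.2, 18.4, 1.8], 21],
    [[12.6, 22.7, 2.2], 26],
    [[15, 27, 2.6], 31],
    [[17.4, 31.3, 3], 36],
    [[19.8, 35.6, 3], 41],
    [[22, 39.5, 3], 45],
  ],
  hand=0,
)

```text
clock: 1.1
tool_pos: [0.5062, -0.2144, 0.2567]
orientation: [180.0, 0.0, 160.3]
force: [0.3, 0.1, -0.6]
opening: 0.0132
```

Request:
apply_moves(
  motion=[
    [[2.4, 4.3, 0], 5],
    [[4.8, 8.6, 0], 10],
    [[7, 12.5, 0], 14],
    [[8.6, 15.4, 0], 17],
    [[9.4, 16.8, 0], 19],
    [[9.6, 17.3, 0], 19.4],
    [[9.6, 17.3, 0], 19.4],
    [[9.6, 17.3, 0], 19.4],
  ],
)

```text
clock: 1.9
tool_pos: [0.601, -0.0445, 0.2566]
orientation: [-180.0, -0.0, 179.3]
force: [0.4, 0.7, 0.3]
opening: -0.0002
```

```bash
python3 - <<'E'
from plant import ctrl
import cv2,numpy as np
o=ctrl.get_obs(); print(o["tool_pos"],o["orientation"],o["force"],o["opening"],o["clock"])
p,d=ctrl.snapshot("wrist"); cv2.imwrite("pics/w1.png",p); np.save("w1.npy",d)
m=ctrl.camera_model("wrist"); print(m)
from fit import *
T=np.eye(4);
from scipy.spatial.transform import Rotation as R
T[:3,:3]=R.from_euler("xyz",o["orientation"],degrees=True).as_matrix();T[:3,3]=o["tool_pos"]
np.save("w1T.npy",T@m["tool_from_camera"])
x=[.63759,.04648,-.01019,.9395]
for k in list(K)+["tip"]:
    Q=np.linalg.inv(T@m["tool_from_camera"])@np.append(pt(x,k),1); print(k,m["fx"]*Q[0]/Q[2]+m["cx"],m["fy"]*Q[1]/Q[2]+m["cy"],Q[2])
E
```

```text
[ 0.60098258 -0.04452036  0.25655077] [-1.79993556e+02 -1.90356855e-02  1.79347130e+02] [0.44696101 0.733076   0.29025468] -0.00021292641532058847 1.9
{'fx': 340.9827437195363, 'fy': 340.9827437195363, 'cx': 252.95516836289323, 'cy': 192.69180795391588, 'tool_from_camera': array([[ 9.99998990e-01, -3.48258171e-06, -1.42151487e-03,
         1.87007748e-04],
       [ 3.62965571e-04,  9.67474924e-01,  2.52966678e-01,
        -6.85841321e-02],
       [ 1.37439901e-03, -2.52966938e-01,  9.67473948e-01,
        -1.57393104e-01],
       [ 0.00000000e+00,  0.00000000e+00,  0.00000000e+00,
         1.00000000e+00]])}
rf 318.6349290129676 126.22842170381502 0.30870673445314384
rb 108.8949050807106 126.54858025119981 0.3089736272967952
lb 136.14561647983876 382.1099062423024 0.37977340804363624
lf 306.77623360635783 382.02920246141144 0.37950651519998496
pl 252.3313036192427 192.580432746576 0.2769287051160709
b1 359.97011480414596 338.67329778528824 0.35942317050301015
b2 367.06094378773105 260.3492853679303 0.33666609812009696
tip 243.73751544470457 543.800936636005 0.22571961148401676
```

View pics/w1.png

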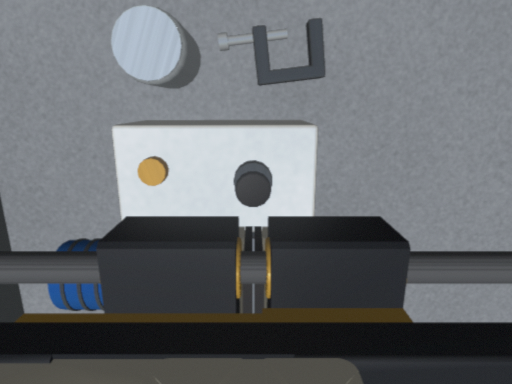

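Wrist view: plunger head at (254,189), about 1–2 mm from the fit; cap at (152,172) well clear. Pressing.

Request:
apply_moves(
  motion=[
    [[-0.1, -0.1, -2], 0],
    [[-0.1, -0.1, -5], 0],
    [[-0.1, -0.1, -8], 0],
    [[-0.1, -0.1, -10], 0],
    [[-0.1, -0.1, -10.8], 0],
    [[-0.1, -0.1, -11.4], 0],
    [[-0.1, -0.1, -12], 0],
    [[-0.1, -0.1, -12.3], 0],
    [[-0.1, -0.1, -12.3], 0],
    [[-0.1, -0.1, -12.3], 0],
  ],
)

```text
clock: 2.95
tool_pos: [0.6009, -0.0451, 0.1347]
orientation: [-180.0, 0.1, 179.4]
force: [-2.0, -2.9, 4.4]
opening: 0.0003
```

Request:
apply_moves(
  motion=[
    [[0, 0, -0.2], 0],
    [[0, 0, -0.4], 0],
    [[0, 0, -0.4], 0],
    [[0, 0, -0.4], 0],
    [[0, 0, -0.4], 0],
    [[0, 0, -0.4], 0],
  ],
)

```text
clock: 3.55
tool_pos: [0.6012, -0.0452, 0.1339]
orientation: [-179.9, 0.2, 179.5]
force: [-10.7, -0.4, 27.4]
opening: 0.0002
```

Request:
apply_moves(
  motion=[
    [[0, 0, 1], 0],
    [[0, 0, 2], 0],
    [[0, 0, 4], 0],
    [[0, 0, 7], 0],
    [[-1, 1, 10], 0],
    [[-3, 2.5, 12], 0],
    [[-6, 5, 12], 0],
    [[-9, 7.5, 12], 0],
    [[-10.5, 9.4, 12], 0],
    [[-11.1, 10, 12], 0],
  ],
  hand=3,
)

```text
clock: 4.55
tool_pos: [0.4884, 0.057, 0.2503]
orientation: [179.9, 0.1, 179.5]
force: [-0.1, 0.2, 0.1]
opening: 0.0299
```

Request:
apply_moves(
  motion=[
    [[0, 0, 0], 0],
    [[0, 0, 0], 0],
    [[0, 0, 0], 0],
  ],
)

```text
clock: 4.85
tool_pos: [0.4901, 0.055, 0.2494]
orientation: [-180.0, -0.0, 179.4]
force: [-1.2, -0.6, 0.2]
opening: 0.0303
```

```bash
python3 - <<'E'
from plant import ctrl
import cv2,numpy as np
o=ctrl.get_obs(); print(o["tool_pos"],o["orientation"],o["force"],o["opening"],o["clock"])
p,d=ctrl.snapshot("wrist"); cv2.imwrite("pics/w2.png",p); np.save("w2.npy",d)
m=ctrl.camera_model("wrist")
from fit import *
T=np.eye(4);
from scipy.spatial.transform import Rotation as R
T[:3,:3]=R.from_euler("xyz",o["orientation"],degrees=True).as_matrix();T[:3,3]=o["tool_pos"]
np.save("w2T.npy",T@m["tool_from_camera"])
x=[.63759,.04648,-.01019,.9395]
for k in list(K)+["tip"]:
    Q=np.linalg.inv(T@m["tool_from_camera"])@np.append(pt(x,k),1); print(k,m["fx"]*Q[0]/Q[2]+m["cx"],m["fy"]*Q[1]/Q[2]+m["cy"],Q[2])
p,d=ctrl.snapshot("scene"); cv2.imwrite("pics/s2.png",p)
E
```

```text
[0.49010493 0.05498114 0.24935509] [-1.79985566e+02 -1.76079578e-02  1.79386914e+02] [-1.21123573 -0.56108704  0.24999378] 0.03034286456824466 4.85
rf 188.3650935109614 3.8863227601537744 0.2770461865312889
rb -45.22653116799307 4.182893902610942 0.27728426584279486
lb 15.637036431258167 307.92176426596046 0.34804630186554014
lf 201.74580264700245 307.8934441680429 0.3478082225540341
pl 96.5632641391943 62.88029296366315 0.24525068832814823
b1 253.6915437578635 255.832268959282 0.3277408263269924
b2 253.65856997358495 163.18796132419223 0.30499588617682427
tip 45.15916542081035 437.2326303828539 0.19400829628276192
```

View pics/w2.png

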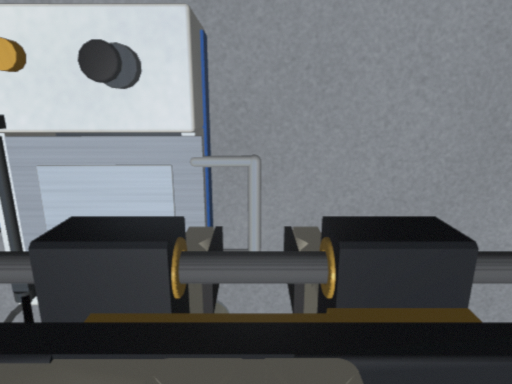

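View pics/s2.png

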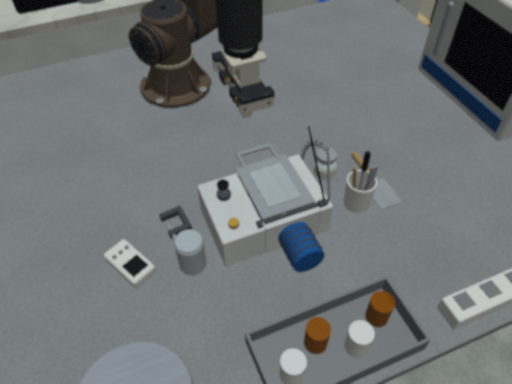

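Bar lies at column 254 as predicted (fit confirmed to ~1 mm), plunger up in both views. Descend onto the bar and grip.

Request:
apply_moves(
  motion=[
    [[0, 1, -1], 0],
    [[0, 2, -3], 0],
    [[0, 2.7, -6], 0],
    [[0, 2.7, -9], 0],
    [[0, 2.7, -11], 0],
    [[0, 2.7, -13], 0],
    [[0, 2.7, -15], 0],
    [[0, 2.7, -16.2], 0],
    [[0, 2.7, -16.4], 0],
    [[0, 2.7, -16.4], 0],
  ],
)

```text
clock: 5.95
tool_pos: [0.4896, 0.0824, 0.0854]
orientation: [-180.0, -0.0, 179.4]
force: [0.2, 0.3, -0.2]
opening: 0.0298
```

Request:
apply_moves(
  motion=[
    [[0, 0, 0], 0],
    [[0, 0, 0], 0],
    [[0, 0, 0], 0],
    [[0, 0, 0], 0],
    [[0, 0, 0], 0],
    [[0, 0, 0], 0],
  ],
  hand=0,
)

```text
clock: 6.55
tool_pos: [0.4895, 0.0826, 0.0862]
orientation: [180.0, 0.0, 179.4]
force: [-4.0, 1.4, 7.1]
opening: 0.0109
```

Request:
apply_moves(
  motion=[
    [[0, 0, 1.2], 0],
    [[0.1, 0, 2.4], 0],
    [[0.3, 0, 3.6], 0],
    [[0.5, 0, 4.7], 0],
    [[0.8, 0, 5.9], 0],
    [[1.1, 0, 7.0], 0],
    [[1.5, 0, 8.2], 0],
    [[2.0, 0, 9.3], 0],
    [[2.5, 0, 10.3], 0],
    [[3.05, 0, 11.4], 0],
  ],
)

```text
clock: 7.55
tool_pos: [0.5182, 0.0822, 0.1999]
orientation: [-180.0, -0.2, 179.4]
force: [-7.7, 3.4, -0.2]
opening: 0.0108
```

Request:
apply_moves(
  motion=[
    [[0.5, 0, 0.85], 0],
    [[1.05, 0, 1.7], 0],
    [[1.65, 0, 2.5], 0],
    [[2.3, 0, 3.25], 0],
    [[2.95, 0, 4.0], 0],
    [[3.6, 0, 4.7], 0],
    [[4.35, 0, 5.4], 0],
    [[5.1, -0.05, 6.05], 0],
    [[5.1, -0.05, 6.05], 0],
    [[5.1, -0.05, 6.05], 0],
  ],
)

```text
clock: 8.55
tool_pos: [0.5691, 0.0815, 0.2634]
orientation: [-180.0, -0.1, 179.5]
force: [-19.8, 5.1, 19.8]
opening: 0.0111
```

```bash
python3 - <<'E'
from plant import ctrl
import cv2,numpy as np
o=ctrl.get_obs(); print(o["tool_pos"],o["orientation"],o["force"],o["opening"],o["clock"])
z=o["tool_pos"][2]+.0188;x=o["tool_pos"][0]
print("theta from TCP",np.degrees(np.arctan2(z-.105,.7180-x)),np.hypot(z-.105,.7180-x))
for n in("scene","top","wrist"):
    p,d=ctrl.snapshot(n); cv2.imwrite(f"pics/{n}3.png",p)
a=cv2.imread("pics/scene3.png")[75:235,200:360]; cv2.imwrite("pics/scene3c.png",cv2.resize(a,None,fx=3.75,fy=3.75,interpolation=cv2.INTER_CUBIC))
E
```

```text
[0.56908509 0.08149938 0.26338014] [-1.79985505e+02 -9.81926811e-02  1.79464677e+02] [-19.82360413   5.07132584  19.75240129] 0.011142888122896507 8.55
theta from TCP 49.95389636373607 0.23144859573774754
```

View pics/scene3c.png

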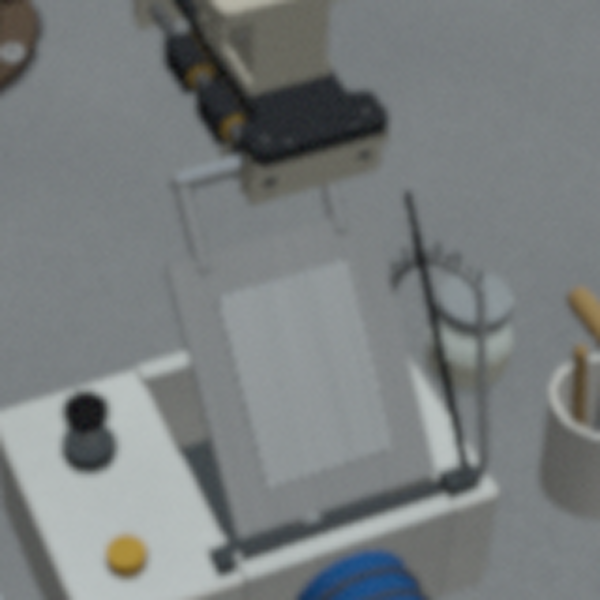

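View pics/wrist3.png

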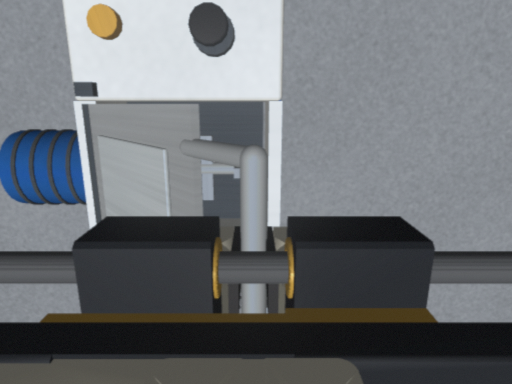

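View pics/top3.png

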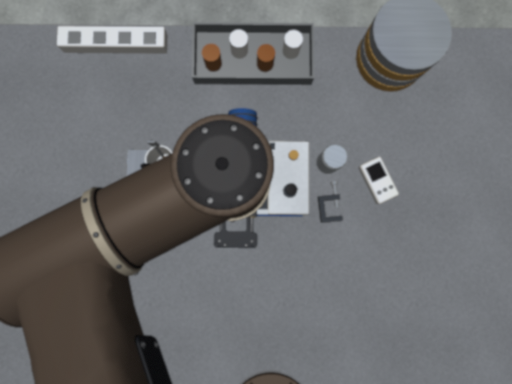

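Flap up near 50°, bar gripped, plunger up, pointer unmoved (tip at scene (308.4,126.1)). Now measure flap versus pointer angles more closely.

```bash
python3 - <<'E'
import cv2
a=cv2.imread("pics/scene3.png")
for n,(r,c,h,w) in dict(a=(115,240,50,66),b=(115,295,95,60)).items():
    cv2.imwrite(f"pics/s3{n}.png",cv2.resize(a[r:r+h,c:c+w],None,fx=10 if n=="a" else 6,fy=10 if n=="a" else 6,interpolation=cv2.INTER_CUBIC))
E
```

```text
(no output)
```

View pics/s3a.png

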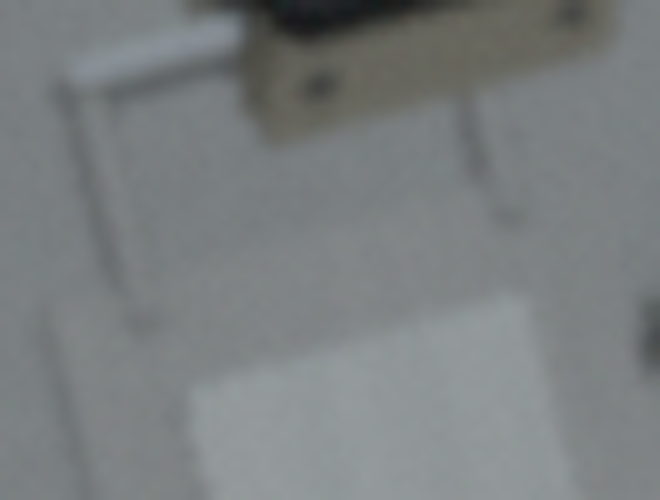

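View pics/s3b.png

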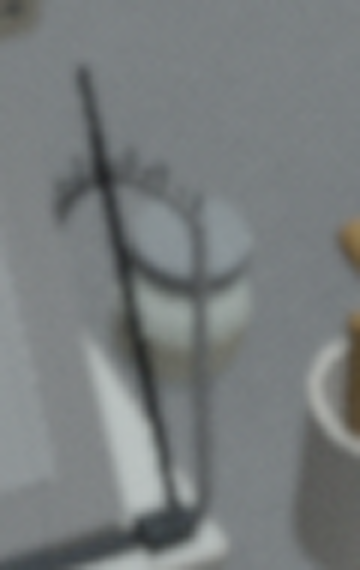

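```bash
python3 - <<'E'
from fit import *
b=np.array([247.75,122.5]); tip=np.array([308.4,126.0])
for x0 in ([.63759,.04648,-.01019],[.6360,.0455,-.0102],[.6360,.0455,-.0175]):
    for nm,L,y,u in(("flap",.228,.035-.045,b),("ptr",.185,.122,tip)):
        g=lambda t:proj("scene",W(x0,(.08-L*np.cos(t[0]),y,.105+L*np.sin(t[0]))))-u
        r=least_squares(g,[.9]);print(nm,r.x,r.fun)
E
```

```text
flap [0.8531087] [-0.00197312 -0.01545413]
ptr [0.9371819] [ 0.01675227 -0.12546941]
flap [0.87709209] [-0.01652576 -0.39266777]
ptr [0.95955126] [ 0.05923552 -0.32246353]
flap [0.86971023] [-0.02994352 -0.4582316 ]
ptr [0.95098994] [ 0.02601714 -0.15209298]
```

Request:
apply_moves(
  motion=[
    [[-0.1, 0, 0.2], 0],
    [[0.1, 0, 0.4], 0],
    [[0.3, 0, 0.6], 0],
    [[0.6, 0, 0.8], 0],
    [[0.9, 0, 1.1], 0],
    [[1.1, 0, 1.25], 0],
    [[1.3, 0, 1.4], 0],
    [[1.3, 0, 1.4], 0],
    [[1.3, 0, 1.4], 0],
    [[1.3, 0, 1.4], 0],
  ],
)

```text
clock: 9.7
tool_pos: [0.5835, 0.0813, 0.2753]
orientation: [-180.0, -0.0, 179.4]
force: [-6.4, 1.8, 5.0]
opening: 0.0109
```

```bash
python3 - <<'E'
from plant import ctrl
import cv2,numpy as np
o=ctrl.get_obs(); print(o["tool_pos"],o["force"],o["opening"],o["clock"],np.abs(o["qvel"]).max())
p,d=ctrl.snapshot("scene"); a=p; cv2.imwrite("pics/scene4.png",p)
cv2.imwrite("pics/s4.png",cv2.resize(a[100:215,235:345],None,fx=5,fy=5,interpolation=cv2.INTER_CUBIC))
cv2.imwrite("pics/s4a.png",cv2.resize(a[105:155,240:320],None,fx=10,fy=10,interpolation=cv2.INTER_CUBIC))
E
```

```text
[0.58350969 0.0812995  0.27529946] [-6.42581493  1.80279482  5.00096985] 0.010857126214361187 9.7 0.07426203550892757
```

View pics/s4.png

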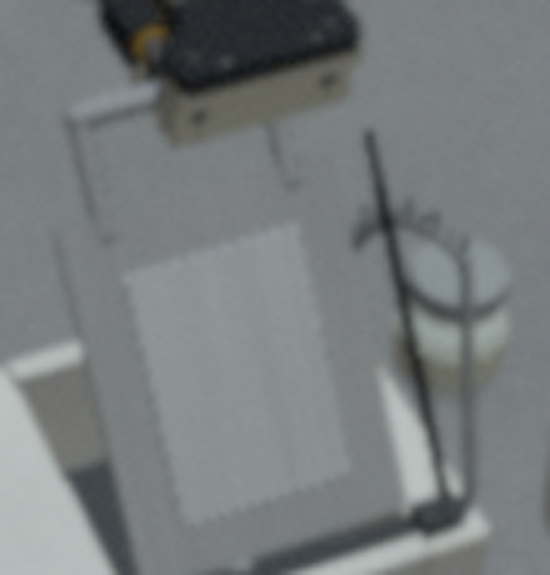

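View pics/s4a.png

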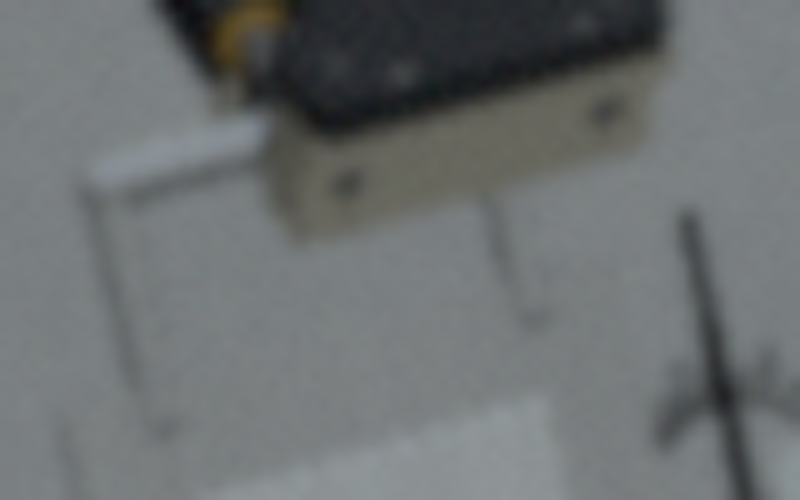

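```bash
python3 - <<'E'
from fit import *
b=np.array([250.05,122.5]); tip=np.array([308.4,126.0])
for x0 in ([.63759,.04648,-.01019],[.6360,.0455,-.0102]):
    for nm,L,y,u in(("flap",.228,.035-.045,b),("ptr",.185,.122,tip)):
        g=lambda t:proj("scene",W(x0,(.08-L*np.cos(t[0]),y,.105+L*np.sin(t[0]))))-u
        r=least_squares(g,[.9]);print(nm,r.x,r.fun)
    print(np.arctan2(.2753+.0188-.105, x0[0]+.08-.5835))
E
```

```text
flap [0.93271831] [-0.00349299  0.02337251]
ptr [0.9371819] [ 0.01675227 -0.12546941]
0.9539919040325973
flap [0.95660733] [ 0.03712026 -0.16596047]
ptr [0.95955126] [ 0.05923552 -0.32246353]
0.9596091241911016
```

Flap within about 0.005 rad by image (about 0.02 by arm kinematics). Settle and hand in.

Request:
apply_moves(
  motion=[
    [[0, 0, 0], 0],
    [[0, 0, 0], 0],
    [[0, 0, 0], 0],
    [[0, 0, 0], 0],
    [[0, 0, 0], 0],
  ],
)

```text
clock: 10.25
tool_pos: [0.5835, 0.0813, 0.2753]
orientation: [-180.0, -0.0, 179.4]
force: [-6.4, 2.1, 6.1]
opening: 0.0115
```

```bash
python3 - <<'E'
from plant import ctrl
o=ctrl.get_obs(); print(o["tool_pos"],o["force"],o["opening"],o["clock"],abs(o["qvel"]).max())
print(ctrl.close_job())
E
```

```text
[0.5835186  0.08132182 0.27532279] [-6.3844407   2.07356406  6.08541837] 0.011488695433320161 10.25 0.11657464913320693
the job is handed in; nothing more can be done
None
```

I vented the chamber, swung the flap up to the pointer, and handed the job in at 10.25 s with the gripper still holding the bar. No verdict was reported.

- **Vent:** I pressed the plunger with the fingers shut until they reached 0.134 m, its stop, with about 27 N on the wrist. I then let go, and later pictures show it back up.
- **Flap angle:** in the last scene picture the flap is within about 0.005 rad of the pointer. The arm's own position puts the flap about 0.01–0.02 rad from the first figures for the pointer, because of small errors in where I placed the chamber. Both are well inside the 0.08 rad limit.
- **Hold:** the bar is about 0.29 m above the bench, gripped at an opening of 11 mm and steady, with about 9 N left on the wrist.
- **Pointer and bench:** the pointer tip was in the same place to within half a pixel. The arm never came near the other things on the bench, and they looked unmoved in the pictures.

No check failed. The wrist picture put the plunger, and the chamber along x, 1–3 mm from my first fit; I allowed for this as I went.

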